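# Exchange the inspected vial for the next one

### The job

The red-capped specimen has been viewed: take its vial out of the slanted blue viewing rack and stand it in the green-ringed empty hole of the grey upright rack, then put the yellow-capped vial into the place it left in the slanted rack. Lower both vials fully into their holes, caps up, without dropping them, and leave the white-capped vials, the lens stand, the kidney dish and the specimen boxes where they are.

Things in the scene. Friction and masses are not known exactly. Their poses are not given: they have to be found in the camera images.
- vial_red: Red cap. Starts in one of the three slanted holes. Capped glass vial: a plain cylinder 20 mm across and 95 mm long from foot to cap top, foot edge chamfered 3.5 mm, about 40 g; clear lower part, white paper label, the top 18 mm is the cap, same width. Origin: centre of the underside; its z axis runs up the vial to the cap.
- vial_yellow: Yellow cap. Starts in one of the three upright holes. Capped glass vial: a plain cylinder 20 mm across and 95 mm long from foot to cap top, foot edge chamfered 3.5 mm, about 40 g; clear lower part, white paper label, the top 18 mm is the cap, same width. Origin: centre of the underside; its z axis runs up the vial to the cap.
- vial_white1: White cap, stays where it stands, in the slanted rack. Capped glass vial: a plain cylinder 20 mm across and 95 mm long from foot to cap top, foot edge chamfered 3.5 mm, about 40 g; clear lower part, white paper label, the top 18 mm is the cap, same width. Origin: centre of the underside; its z axis runs up the vial to the cap.
- vial_white2: White cap, stays where it stands, in the slanted rack. Capped glass vial: a plain cylinder 20 mm across and 95 mm long from foot to cap top, foot edge chamfered 3.5 mm, about 40 g; clear lower part, white paper label, the top 18 mm is the cap, same width. Origin: centre of the underside; its z axis runs up the vial to the cap.
- vial_white3: White cap, stays where it stands, in the upright rack. Capped glass vial: a plain cylinder 20 mm across and 95 mm long from foot to cap top, foot edge chamfered 3.5 mm, about 40 g; clear lower part, white paper label, the top 18 mm is the cap, same width. Origin: centre of the underside; its z axis runs up the vial to the cap.
- upright_rack: Grey plastic block, fixed, level on the table: 70 (x) x 180 (y) x 50 mm (z), three blind holes along its y at -56, 0, +56 mm, 23 mm across, 40 deep (floor 10 mm over the underside), mouths chamfered. Origin: centre of underside. A seated vial stands 55 mm out, rattling up to 4 degrees. Yellow vial, a white vial and an empty ringed hole.
- slant_block: Blue block fixed on a steel stand (base 110 x 180 mm): 70 (x) x 180 (y) x 50 mm (z), three blind holes along its y at -56, 0, +56 mm, 23 mm across, 40 deep (floor 10 mm over the underside), mouths chamfered. Its z axis, the way vials come out, leans 25 degrees from vertical to its front (towards the robot, -x at yaw 0). Origin: centre of tilted underside, 70 mm over the table. Starts full.
- upright_hole0 (a point): Centre of the mouth of the upright rack's hole at y = -56 mm, level with its top.
- slant_hole0 (a point): Centre of the mouth of the slanted rack's hole at y = -56 mm, in its tilted top face.
- slant_floor0 (a point): Centre of the floor of the same slanted hole, 40 mm below its mouth along the block's z.
- upright_hole1 (a point): Centre of the mouth of the upright rack's hole at y = 0 mm, level with its top.
- slant_hole1 (a point): Centre of the mouth of the slanted rack's hole at y = 0 mm, in its tilted top face.
- slant_floor1 (a point): Centre of the floor of the same slanted hole, 40 mm below its mouth along the block's z.
- upright_hole2 (a point): Centre of the mouth of the upright rack's hole at y = 56 mm, level with its top.
- slant_hole2 (a point): Centre of the mouth of the slanted rack's hole at y = 56 mm, in its tilted top face.
- slant_floor2 (a point): Centre of the floor of the same slanted hole, 40 mm below its mouth along the block's z.
- green_ring: Flat green ring, 37 mm across, 2 mm proud, painted on round the mouth of the empty hole of the upright rack (seen only, nothing to hit). Origin: centre of that hole's mouth, 50 mm above the table.
- lens_stand: Brass hand lens on a stand, loose, 0.9 kg: dark round foot 72 mm across and 14 mm high, brass post 10 mm thick up to 195 mm; at 185 mm height a level lens 74 mm across and 10 mm thick reaches along the stand's -x, its centre 62 mm from the post (outer edge 99 mm from it). Origin: under the post. It stands between the two racks, on their far side.
- kidney_dish: White enamel kidney dish with blue rim, forceps lying in it, loose: 185 mm long (its y) and about 90 mm wide (its x), 35 mm high. Origin: near its middle, underside. It stands on the table between and in front of the racks, its long side pointing away from the robot.
- box_left: Closed clear acrylic specimen box, 70 x 70 x 45 mm, loose, on the robot's side of the racks, on the left seen from the robot. Origin: centre of the underside.
- box_right: Closed clear acrylic specimen box, 70 x 70 x 45 mm, loose, on the robot's side of the racks, on the right seen from the robot. Origin: centre of the underside.

How it is judged:
By the outcome, as a careful person would: the job done as asked, in the order asked, and still so for the second after the job is handed in, with the robot touching nothing.
It also fails if it takes over 64 s, if anything falls off the work surface, if the arm or the gripper's body presses on something with over 40 N, if the wrist force passes 120 N, or if a joint passes its speed limit or range.

### The arm

A 7-joint arm with a two-finger parallel gripper is mounted at the origin on the work surface. World frame = base frame: x ahead of the robot, y to its left, z up, the work surface at z = 0. Lengths are in mm, angles in rad, forces in N, time in s.
With the tool pointing down it reaches from about 350 to 900 mm from the base axis. Payload 7.2 kg.
Tool frame: the origin (TCP) lies on the centre line of the jaws, within the pads' length; the fingertips stand 19 mm ahead of it and the grasp point (between the pads) is the TCP (env.tcp_to_tips is the z of the fingertips in the tool frame, in mm); z points along the fingers, y is the line along which they close (so a half turn about z gives the same grasp; the last joint's range is limited). The gripper opens to 85 mm and grips with 20 to 120 N. Pads are 22 mm wide; open, the fingers measure 114 mm over their backs; the gripper's body (76 mm by 85 mm) begins 54 mm behind the grasp point. The pads swing forward as they close: fully open they stand 13 mm farther back than shut.
Start: joints at [-1.269, 0.411, -0.013, 1.596, 0.006, 1.134, -0.082], TCP at [225.902, 582.749, 250.297] pointing down, gripper open.
Joint ranges: [-2.95, 2.95], [-0.29, 1.99], [-1.47, 1.44], [0.14, 2.54], [-1.03, 4.17], [0.13, 1.85], [-2.86, 2.86]. Speed limits (rad/s): [2.39, 2.39, 3.01, 3.01, 3.14, 3.14, 3.14].

### API

Orientations are given as a rotation vector (axis times angle).
In Python, from station import env, cams gives the robot as it stands. The module is installed in compiled form; this text tells all that it offers.
- The arm moves only by the tool jog_arm, never from a script. Its argument "series" is one flat list of numbers, 7 for each row, row after row: the shift along the tool's x, y, z as a fraction of full scale, then the turn, a rotation vector about the tool's x, y, z as a fraction of full scale, then the finger opening in mm, from 0 to 85.4. A call has exactly 5 rows; each row shifts and turns the commanded pose from where the row before left it, along the tool's axes as they then stand; what a row does not reach is not made up. Full scale, the value 1, is 20 mm for a shift and 4 degrees for a turn. A row lasts 1/10 s, in which the tool goes at most 50 mm and 8.59 degrees, less where a joint would pass 70% of its speed; a pose out of reach is approached as far as the arm can. A call with a number of a shift or a turn outside -1 to 1 is refused whole. A call with a gripper value outside its range is refused whole. The fingers move at their own pace and stop on an object; "squeeze" is the grip in N (left out, the last holds). Time passes only in rows, so rows that do not move let the fingers close, or fill a call up. It gives the time, the measured TCP pose, the force, the opening and the grip force at its end, in the units of the state.
- env.observe(): the state, without advancing time (a new reading comes with each control period).
- cams.snapshot(name): name is "scene" or "side" or "wrist"; returns a dict with "color" (384x512x3 uint8, blue, green, red), "fx", "fy", "cx", "cy" (pixels), "R" (3x3) and "t" (3): a world point X has camera coordinates R X + t. Camera axes: x right, y down, z forward; pixel columns grow to the right and rows downward; lengths in mm; the calibration is good to about 2 mm. A picture is of the moment at which its call begins. There is no depth.
- env.hand_in(): hands the job in; it is judged then, once.
The state is a dict: "t": time; "joint_positions": joint angles; "joint_vel": joint speeds; "joint_torque": joint torques, N m; "position": TCP position; "eef_rot": TCP orientation; "wrist_force": force on the tool from outside, world axes, zero at the start; "moment": the same for the moment, N m; "gripper_width": opening from 0.0 (shut) to 1.0 (fully open); "grasp_force": force on a finger pad.
Only numpy, scipy, OpenCV 4.12 (cv2) and the standard library are available. Lean on these libraries where they do the work, as an engineer would, in place of code of your own. Each camera call takes 0.05 s, during which the arm holds its last target. There are 200 camera calls.

## Working session

There is one attempt and no reset: what is moved stays moved. The work goes in short steps, Python scripts to look and compute and a tool call to move; the robot and the scene stay as the last step left them, time stands still between calls to the robot, and variables do not carry over. Pictures are saved under pics/ and viewed, at most 12 in all, crops included, and the job is handed in when it is done.

Besides the shell and the picture viewer there is one more tool, called after "Request:" by a JSON object that holds its "fn" and its "kwargs". jog_arm: Moves the arm, as the interface text tells. Its arguments: {"type":"object","properties":{"series":{"type":"array"},"squeeze":{"type":"number"}},"required":["series"]}

```bash
mkdir -p pics && python3 - <<'E'
from station import env,cams
import cv2,numpy as np
s=env.observe();print(s['t'],s['position'],s['eef_rot'],env.tcp_to_tips)
for n in ['scene','side']:
    d=cams.snapshot(n);np.savez('pics/'+n,**d);cv2.imwrite(f'pics/{n}.png',d['color']);print(n,d['fx'],d['cx'],d['cy'],(-d['R'].T@d['t']).round(),d['R'].round(2).tolist())
E
```

```text
0.0 [225.76861689 582.28643985 249.43146877] [-5.77508381e-01 -3.08786960e+00  2.60072895e-03] 19.0
scene 490.7399858671345 250.4474631766427 194.24756415337194 [986. 802. 685.] [[-0.89, 0.46, 0.0], [0.25, 0.48, -0.84], [-0.39, -0.75, -0.54]]
side 408.16167108915295 249.24674065619138 192.85354764280422 [ 234. -410.  720.] [[0.79, -0.61, 0.01], [-0.47, -0.61, -0.64], [0.4, 0.5, -0.77]]
```

View pics/scene.png

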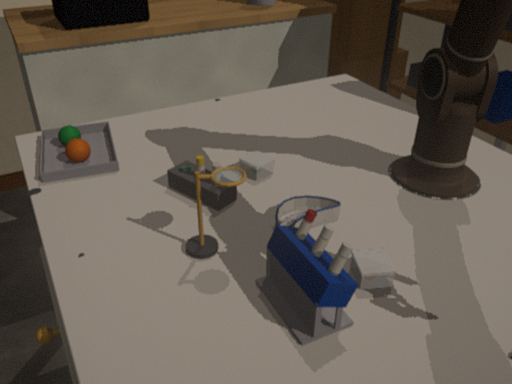

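View pics/side.png

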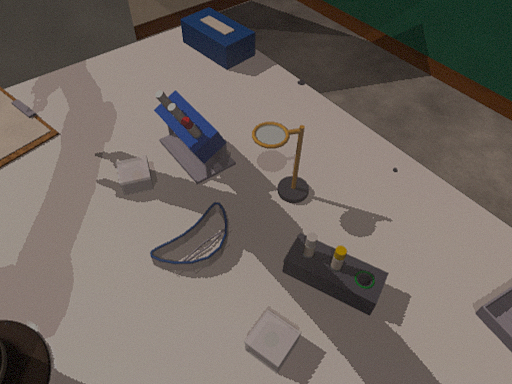

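The scene view shows the slanted rack with red at (311,215) and whites at (327,236) and (344,254). The side view shows the upright rack with white at (311,240), yellow at (340,253) and the ring at (365,280). I'll zoom in on the racks next.

```bash
cat > h.py <<'E'
import numpy as np,cv2
def load(n): return dict(np.load(f'pics/{n}.npz'))
def ray(d,p):
    v=d['R'].T@np.array([(p[0]-d['cx'])/d['fx'],(p[1]-d['cy'])/d['fy'],1]);return -d['R'].T@d['t'],v/np.linalg.norm(v)
def onz(d,p,z):
    c,v=ray(d,p);return c+v*(z-c[2])/v[2]
def tri(d1,p1,d2,p2):
    A=np.zeros((3,3));b=np.zeros(3);R=[ray(d1,p1),ray(d2,p2)]
    for c,v in R:
        M=np.eye(3)-np.outer(v,v);A+=M;b+=M@c
    x=np.linalg.solve(A,b);return x,[np.linalg.norm(np.cross(x-c,v)).round(1) for c,v in R]
def proj(d,X):
    c=d['R']@np.asarray(X,float)+d['t'];return np.array([d['fx']*c[0]/c[2]+d['cx'],d['fy']*c[1]/c[2]+d['cy']])
E
python3 - <<'E'
from h import *
from station import cams
d=cams.snapshot('wrist');np.savez('pics/wrist',**d)
a,b,w=load('scene')['color'],load('side')['color'],d['color']
z=lambda im,x,y,W,H:cv2.resize(im[y:y+H,x:x+W],(400,300),interpolation=cv2.INTER_CUBIC)
cv2.imwrite('pics/c.png',np.vstack([np.hstack([z(a,240,195,133,100),z(b,140,80,100,75)]),np.hstack([z(b,273,222,120,90),z(w,0,0,512,384)])]))
cv2.imwrite('pics/c2.png',z(a,150,140,120,90))
E
```

```text
(no output)
```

View pics/c.png

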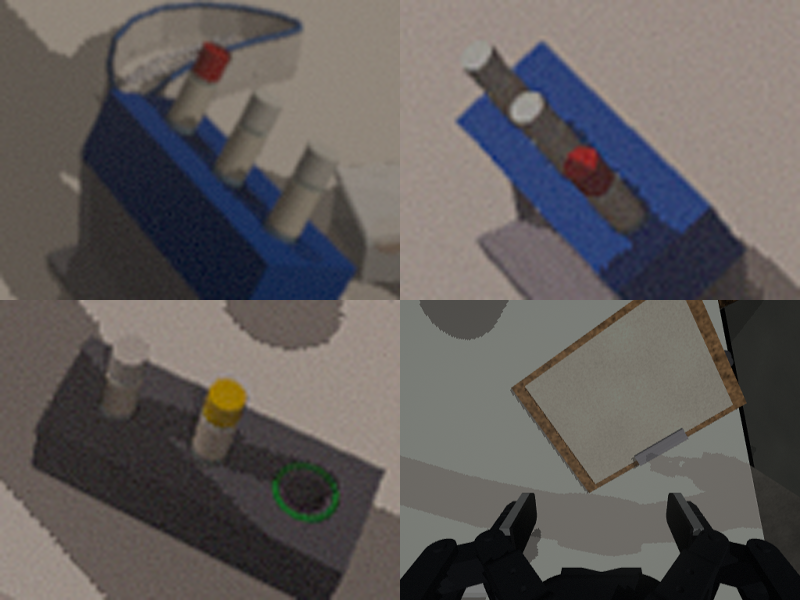

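```bash
python3 - <<'E'
from h import *
a,b=load('scene'),load('side')
TL=lambda x,y:(240+x/3.0075,195+y/3); TR=lambda x,y:(140+x/4,80+y/4); BL=lambda x,y:(273+x/3.333,222+y/3.333)
for n,p,q in [('red',(217,46),(180,155)),('w1',(265,97),(126,105)),('w2',(320,150),(78,54)),('c++',(268,262),(143,42)),('c+-',(113,93),(312,208)),('c-+',(355,268),(57,121))]:
    X,e=tri(a,TL(*p),b,TR(*q));print(n,X.round(1),e)
g=b['color'];m=cv2.inRange(cv2.cvtColor(g,cv2.COLOR_BGR2HSV),(45,120,40),(80,255,255));m[:230]=0;m[:,:330]=0;m[:,395:]=0
ys,xs=np.nonzero(m);(cx,cy),ax,_=cv2.fitEllipse(cv2.convexHull(np.c_[xs,ys].astype(np.int32)));print(len(xs),cx,cy,ax)
print('ring',onz(b,(cx,cy),51.5).round(1))
for n,p in [('corn1',(85,40)),('corn2',(384,170)),('corn3',(340,272)),('corn4',(35,138))]:print(n,onz(b,BL(*p),50).round(1))
print('yellowtop',onz(b,BL(228,92),105).round(1),'whitetop',onz(b,BL(128,47),105).round(1))
print('lens',onz(b,(270,134),185),'post',onz(b,(293,189),10))
print('boxes',onz(b,(133,170),45),onz(b,(273,335),45),'dish ends',[onz(b,p,35).round() for p in [(220,204),(152,254),(225,240),(185,215)]])
E
```

```text
red [536.9 188.3 166.1] [np.float64(0.2), np.float64(0.2)]
w1 [538.  243.1 163.3] [np.float64(0.7), np.float64(0.7)]
w2 [539.8 298.3 163. ] [np.float64(0.2), np.float64(0.2)]
c++ [595.  330.2 128. ] [np.float64(0.5), np.float64(0.5)]
c+- [591.  152.9 125.4] [np.float64(1.8), np.float64(1.8)]
c-+ [532.6 332.1  98.1] [np.float64(0.3), np.float64(0.3)]
85 364.2625732421875 279.372314453125 (16.61811065673828, 19.934459686279297)
ring [ 619.8 -264.1   51.5]
corn1 [ 592.6 -117.3   50. ]
corn2 [ 665.6 -282.    50. ]
corn3 [ 600.2 -307.    50. ]
corn4 [ 525.8 -149.    50. ]
yellowtop [ 600.8 -211.8  105. ] whitetop [ 578.5 -158.9  105. ]
lens [633.32775249  29.84287409 185.        ] post [687.21374443  -0.69982662  10.        ]
boxes [416.45927959 239.77250039  45.        ] [ 424.91953514 -239.1012911    45.        ] dish ends [array([520.,  48.,  35.]), array([344.,  28.,  35.]), array([475., -32.,  35.]), array([445.,  69.,  35.])]
```

View pics/c2.png

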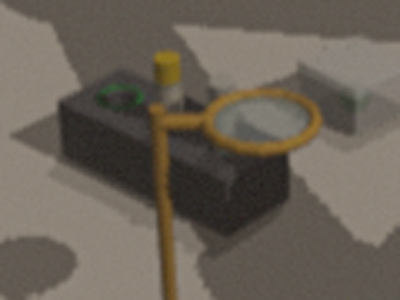

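```bash
cat >> h.py <<'E'
from scipy.spatial.transform import Rotation as Ro
ROWS_MM,ROWS_DEG=20,4
def frame(z,yaw_y):
    # tool frame with given z axis, closing axis nearest the horizontal heading yaw_y (deg)
    z=np.array(z,float);z/=np.linalg.norm(z);y=np.array([np.cos(np.radians(yaw_y)),np.sin(np.radians(yaw_y)),0]);y-=z*(y@z);y/=np.linalg.norm(y)
    return np.c_[np.cross(y,z),y,z]
def plan(P,R,N,s=None):
    from station import env
    s=s or env.observe();p0=np.array(s['position']);R0=Ro.from_rotvec(s['eef_rot']);w=(R0.inv()*Ro.from_matrix(R)).as_rotvec()
    print('t %.1f'%s['t'],'d',(P-p0).round(1),'turn deg',np.degrees(w).round(1),'F',np.round(s['wrist_force'],1),'w',round(s['gripper_width']*85.4,1),'g',np.round(s['grasp_force'],1))
    Rk=R0;rows=[]
    for k in range(N):
        rows.append(np.r_[Rk.inv().apply((P-p0)/N)/20,np.degrees(w/N)/4]);Rk=Rk*Ro.from_rotvec(w/N)
    for k in range(0,N,5):print(*[','.join('%.2f'%v for v in r)+' |' for r in rows[k:k+5]])
n=np.array([-.4225,.0103,.9063]);ey=np.array([.0244,.9997,0]);SO=np.array([582.6,242,70.])
SLANT=frame(-n,-1.4)
def slant(hole,s): return SO+(hole-1)*56*ey+n*(10+s)   # TCP when gripping s above foot, seated
E
python3 - <<'E'
from h import *
w=load('wrist');from station import env
s=env.observe();R0=Ro.from_rotvec(s['eef_rot']).as_matrix()
print('cam in tool',(R0.T@(-w['R'].T@w['t']-s['position'])).round(1),(w['R']@R0).round(2).tolist(),w['fx'])
print(slant(0,150));plan(slant(0,150),SLANT,30)
E
```

```text
cam in tool [  83.1    1.  -123.5] [[0.0, 1.0, -0.0], [-0.95, 0.0, -0.32], [-0.32, 0.0, 0.95]] 293.8066549032969
[513.6336 187.6648 215.008 ]
t 0.1 d [ 287.8 -394.7  -34.6] turn deg [-21.8 -15.3  69.1] F [-0.8 -0.9  0.2] w 85.3 g 0.0
-0.69,-0.44,0.06,-0.18,-0.13,0.58 | -0.70,-0.41,0.06,-0.18,-0.13,0.58 | -0.72,-0.39,0.06,-0.18,-0.13,0.58 | -0.73,-0.36,0.06,-0.18,-0.13,0.58 | -0.74,-0.33,0.06,-0.18,-0.13,0.58 |
-0.76,-0.30,0.07,-0.18,-0.13,0.58 | -0.77,-0.27,0.07,-0.18,-0.13,0.58 | -0.78,-0.24,0.07,-0.18,-0.13,0.58 | -0.79,-0.21,0.08,-0.18,-0.13,0.58 | -0.79,-0.18,0.08,-0.18,-0.13,0.58 |
-0.80,-0.15,0.09,-0.18,-0.13,0.58 | -0.80,-0.12,0.09,-0.18,-0.13,0.58 | -0.81,-0.08,0.10,-0.18,-0.13,0.58 | -0.81,-0.05,0.10,-0.18,-0.13,0.58 | -0.81,-0.02,0.11,-0.18,-0.13,0.58 |
-0.81,0.01,0.12,-0.18,-0.13,0.58 | -0.81,0.04,0.13,-0.18,-0.13,0.58 | -0.80,0.07,0.13,-0.18,-0.13,0.58 | -0.80,0.10,0.14,-0.18,-0.13,0.58 | -0.79,0.13,0.15,-0.18,-0.13,0.58 |
-0.78,0.16,0.16,-0.18,-0.13,0.58 | -0.78,0.19,0.17,-0.18,-0.13,0.58 | -0.77,0.22,0.18,-0.18,-0.13,0.58 | -0.76,0.25,0.19,-0.18,-0.13,0.58 | -0.74,0.27,0.20,-0.18,-0.13,0.58 |
-0.73,0.30,0.21,-0.18,-0.13,0.58 | -0.72,0.33,0.22,-0.18,-0.13,0.58 | -0.70,0.35,0.23,-0.18,-0.13,0.58 | -0.68,0.38,0.24,-0.18,-0.13,0.58 | -0.66,0.40,0.25,-0.18,-0.13,0.58 |
```

Request:
{"fn": "jog_arm", "kwargs": {"series": [-0.69,-0.44,0.06,-0.18,-0.13,0.58,85,-0.7,-0.41,0.06,-0.18,-0.13,0.58,85,-0.72,-0.39,0.06,-0.18,-0.13,0.58,85,-0.73,-0.36,0.06,-0.18,-0.13,0.58,85,-0.74,-0.33,0.06,-0.18,-0.13,0.58,85]}}

```text
t: 0.65
position: [274.1, 516.0, 244.2]
eef_rot: [0.873, 2.958, 0.082]
wrist_force: [-0.8, -0.9, 0.3]
gripper_width: 0.995
grasp_force: 0.0
```

Request:
{"fn": "jog_arm", "kwargs": {"series": [-0.76,-0.3,0.07,-0.18,-0.13,0.58,85,-0.77,-0.27,0.07,-0.18,-0.13,0.58,85,-0.78,-0.24,0.07,-0.18,-0.13,0.58,85,-0.79,-0.21,0.08,-0.18,-0.13,0.58,85,-0.79,-0.18,0.08,-0.18,-0.13,0.58,85]}}

```text
t: 1.15
position: [322.4, 449.6, 238.8]
eef_rot: [1.148, 2.798, 0.162]
wrist_force: [-0.1, -0.9, -0.2]
gripper_width: 0.994
grasp_force: 0.0
```

Request:
{"fn": "jog_arm", "kwargs": {"series": [-0.8,-0.15,0.09,-0.18,-0.13,0.58,85,-0.8,-0.12,0.09,-0.18,-0.13,0.58,85,-0.81,-0.08,0.1,-0.18,-0.13,0.58,85,-0.81,-0.05,0.1,-0.18,-0.13,0.58,85,-0.81,-0.02,0.11,-0.18,-0.13,0.58,85]}}

```text
t: 1.65
position: [370.3, 383.5, 233.3]
eef_rot: [1.4, 2.614, 0.236]
wrist_force: [0.4, -0.6, -0.4]
gripper_width: 0.995
grasp_force: 0.0
```

Request:
{"fn": "jog_arm", "kwargs": {"series": [-0.81,0.01,0.12,-0.18,-0.13,0.58,85,-0.81,0.04,0.13,-0.18,-0.13,0.58,85,-0.8,0.07,0.13,-0.18,-0.13,0.58,85,-0.8,0.1,0.14,-0.18,-0.13,0.58,85,-0.79,0.13,0.15,-0.18,-0.13,0.58,85]}}

```text
t: 2.15
position: [417.9, 317.3, 227.8]
eef_rot: [1.628, 2.408, 0.306]
wrist_force: [-0.3, 0.6, -0.0]
gripper_width: 0.994
grasp_force: 0.0
```

Request:
{"fn": "jog_arm", "kwargs": {"series": [-0.78,0.16,0.16,-0.18,-0.13,0.58,85,-0.78,0.19,0.17,-0.18,-0.13,0.58,85,-0.77,0.22,0.18,-0.18,-0.13,0.58,85,-0.76,0.25,0.19,-0.18,-0.13,0.58,85,-0.74,0.27,0.2,-0.18,-0.13,0.58,85]}}

```text
t: 2.65
position: [465.5, 251.0, 222.1]
eef_rot: [1.833, 2.181, 0.37]
wrist_force: [-0.3, -0.3, 1.0]
gripper_width: 0.996
grasp_force: 0.0
```

Request:
{"fn": "jog_arm", "kwargs": {"series": [-0.73,0.3,0.21,-0.18,-0.13,0.58,85,-0.72,0.33,0.22,-0.18,-0.13,0.58,85,-0.7,0.35,0.23,-0.18,-0.13,0.58,85,-0.68,0.38,0.24,-0.18,-0.13,0.58,85,-0.66,0.4,0.25,-0.18,-0.13,0.58,85]}}

```text
t: 3.15
position: [512.9, 184.8, 216.4]
eef_rot: [2.012, 1.937, 0.428]
wrist_force: [0.4, 0.2, -0.5]
gripper_width: 0.995
grasp_force: 0.0
```

```bash
python3 - <<'E'
from h import *
from station import cams
d=cams.snapshot('wrist');np.savez('pics/w1',**d);cv2.imwrite('pics/w1.png',d['color'])
plan(slant(0,150),SLANT,5)
for i in range(3):print(proj(d,slant(i,85)).round(1),proj(d,slant(i,30)).round(1))
E
```

```text
t 3.2 d [-0.   5.1 -1.2] turn deg [ 0.1  0.6 -0.9] F [ 1.  -1.6 -0.4] w 85.4 g 0.0
0.05,-0.01,0.01,0.00,0.03,-0.04 | 0.05,-0.01,0.01,0.00,0.03,-0.04 | 0.05,-0.01,0.01,0.00,0.03,-0.04 | 0.05,-0.01,0.01,0.00,0.03,-0.04 | 0.05,-0.01,0.01,0.00,0.03,-0.04 |
[256.8 210.8] [256.9 185.7]
[255.8 130. ] [256.1 120.5]
[254.5  31.6] [255.1  44.5]
```

View pics/w1.png

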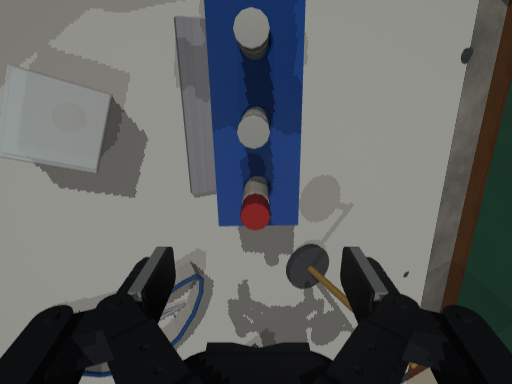

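The wrist view shows the red cap top at (256,213) and the white caps at (254,131) and (252,29), in line with my rack estimate. I'll fine-check with the rack's blue face edges.

```bash
python3 - <<'E'
from h import *
d=load('w1')
for i in range(3):print(proj(d,slant(i,95)).round(1))
ex=np.cross(ey,n);top=SO+50*n
print('corners pred',[proj(d,top+sx*35*ex-90*ey).round(1) for sx in(-1,1)],[proj(d,top+sx*35*ex+60*ey).round(1) for sx in(-1,1)])
m=cv2.inRange(cv2.cvtColor(d['color'],cv2.COLOR_BGR2HSV),(105,120,40),(125,255,255))
for y in (20,60,100,150,165,190,210):
    x=np.nonzero(m[y,180:330])[0]+180;print(y,x.min(),x.max())
for x in(225,235,285,292):print('bottom',x,np.nonzero(m[:,x])[0].max())
r=cv2.inRange(cv2.cvtColor(d['color'],cv2.COLOR_BGR2HSV),(0,150,60),(8,255,255));print(cv2.boundingRect(r[150:240,200:300]))
# cap tops, bright face
g=d['color'].min(2)
for (x,y) in((254,131),(252,29)):
    k=((g[y-20:y+20,x-20:x+20]>150)*255).astype(np.uint8);print(cv2.boundingRect(k),x,y)
E
```

```text
[256.8 216.8]
[255.7 132.4]
[254.3  28.4]
corners pred [array([217.8, 226.2]), array([297. , 225.4])] [array([206.,  37.]), array([304. ,  35.8])]
20 205 304
60 208 302
100 211 301
150 214 299
165 215 299
190 217 298
210 218 297
bottom 225 225
bottom 235 224
bottom 285 224
bottom 292 224
(41, 53, 28, 27)
(0, 0, 0, 0) 254 131
(0, 0, 0, 0) 252 29
```

```bash
python3 - <<'E'
from h import *
plan(slant(0,70),SLANT,10)
E
```

```text
t 3.2 d [ 33.8   4.3 -73.7] turn deg [ 0.1  0.6 -0.9] F [ 1.  -1.6 -0.4] w 85.4 g 0.0
0.03,-0.00,0.40,0.00,0.02,-0.02 | 0.03,-0.00,0.40,0.00,0.02,-0.02 | 0.03,-0.00,0.40,0.00,0.02,-0.02 | 0.03,-0.00,0.40,0.00,0.02,-0.02 | 0.03,-0.00,0.41,0.00,0.02,-0.02 |
0.03,-0.00,0.41,0.00,0.02,-0.02 | 0.03,-0.00,0.41,0.00,0.02,-0.02 | 0.03,-0.00,0.41,0.00,0.02,-0.02 | 0.03,-0.00,0.41,0.00,0.02,-0.02 | 0.03,-0.00,0.41,0.00,0.02,-0.02 |
```

Request:
{"fn": "jog_arm", "kwargs": {"series": [0.05,0,0.2,0,0.04,-0.04,60,0.05,0,0.4,0,0.04,-0.04,60,0.05,0,0.5,0,0.03,-0.04,60,0.05,0,0.5,0,0.03,-0.04,60,0,0,0.5,0,0,-0.04,60]}}

```text
t: 3.7
position: [530.1, 189.8, 177.3]
eef_rot: [1.995, 1.961, 0.434]
wrist_force: [-0.4, -0.4, 0.9]
gripper_width: 0.702
grasp_force: 0.0
```

Request:
{"fn": "jog_arm", "kwargs": {"series": [0,0,0.5,0,0,0,60,0,0,0.5,0,0,0,60,0,0,0.4,0,0,0,60,0,0,0.3,0,0,0,60,0,0,0,0,0,0,60]}}

```text
t: 4.2
position: [544.3, 188.8, 146.7]
eef_rot: [1.997, 1.96, 0.432]
wrist_force: [0.1, -0.0, -0.3]
gripper_width: 0.705
grasp_force: 0.0
```

```bash
python3 - <<'E'
from h import *
from station import cams
plan(slant(0,70),SLANT,5)
d=cams.snapshot('wrist');np.savez('pics/w2',**d)
print([proj(d,slant(i,95)).round(1) for i in range(3)])
r=cv2.inRange(cv2.cvtColor(d['color'],cv2.COLOR_BGR2HSV),(0,150,60),(8,255,255));print(cv2.boundingRect(r[100:,100:400]))
# tool-axis points
from station import env
s=env.observe();R=Ro.from_rotvec(s['eef_rot'])
print([proj(d,np.array(s['position'])+R.apply([0,0,z])).round(1) for z in(-25,0)])
E
```

```text
t 4.2 d [ 3.1 -2.  -4.2] turn deg [-0.  -0.1  0.3] F [ 0.1 -0.  -0.3] w 60.2 g 0.0
-0.02,0.01,0.05,-0.00,-0.00,0.02 | -0.02,0.01,0.05,-0.00,-0.00,0.02 | -0.02,0.01,0.05,-0.00,-0.00,0.02 | -0.02,0.01,0.05,-0.00,-0.00,0.02 | -0.02,0.01,0.05,-0.00,-0.00,0.02 |
[array([258.9, 301.3]), array([260. , 175.5]), array([261.6,  -0.7])]
(133, 170, 46, 50)
[array([256.8, 306.8]), array([257. , 270.9])]
```

Request:
{"fn": "jog_arm", "kwargs": {"series": [-0.05,0.03,0.15,0,0,0,60,0,0,0.1,0,0,0,40,0,0,0,0,0,0,14,0,0,0,0,0,0,14,0,0,0,0,0,0,14], "squeeze": 40}}

```text
t: 4.75
position: [547.0, 188.2, 143.6]
eef_rot: [1.996, 1.96, 0.435]
wrist_force: [-0.5, -1.0, 0.9]
gripper_width: 0.223
grasp_force: 38.9
```

Request:
{"fn": "jog_arm", "kwargs": {"series": [0,0,0,0,0,0,14,0,0,0,0,0,0,14,0,0,0,0,0,0,14,0,0,0,0,0,0,14,0,0,0,0,0,0,14]}}

```text
t: 5.25
position: [547.0, 188.2, 143.5]
eef_rot: [1.996, 1.96, 0.435]
wrist_force: [-2.3, -0.8, 5.8]
gripper_width: 0.219
grasp_force: 39.3
```

Request:
{"fn": "jog_arm", "kwargs": {"series": [0,0,-0.3,0,0,0,14,0,0,-0.6,0,0,0,14,0,0,-0.8,0,0,0,14,0,0,-0.9,0,0,0,14,0,0,-0.9,0,0,0,14]}}

```text
t: 5.75
position: [516.7, 188.4, 207.8]
eef_rot: [1.997, 1.96, 0.434]
wrist_force: [0.7, 0.1, -0.4]
gripper_width: 0.223
grasp_force: 39.0
```

```bash
python3 - <<'E'
from h import *
from station import env
UP=frame([0,0,-1],22.5)
print('a');plan(np.array([500,0,215.]),UP,15)
s=dict(env.observe());s['position']=[500,0,215.];s['eef_rot']=Ro.from_matrix(UP).as_rotvec()
print('b');plan(np.array([619.8,-264.1,215.]),UP,5,s)
E
```

```text
a
t 5.8 d [ -16.7 -188.4    7.2] turn deg [ 24.6   5.2 -23.2] F [ 0.7  0.1 -0.4] w 19.0 g 39.0
-0.63,-0.03,-0.04,0.41,0.09,-0.39 | -0.63,-0.05,-0.04,0.41,0.09,-0.39 | -0.63,-0.07,-0.04,0.41,0.09,-0.39 | -0.62,-0.08,-0.05,0.41,0.09,-0.39 | -0.62,-0.10,-0.05,0.41,0.09,-0.39 |
-0.62,-0.12,-0.05,0.41,0.09,-0.39 | -0.61,-0.14,-0.05,0.41,0.09,-0.39 | -0.61,-0.16,-0.05,0.41,0.09,-0.39 | -0.60,-0.17,-0.05,0.41,0.09,-0.39 | -0.60,-0.19,-0.04,0.41,0.09,-0.39 |
-0.59,-0.21,-0.04,0.41,0.09,-0.39 | -0.59,-0.23,-0.04,0.41,0.09,-0.39 | -0.58,-0.24,-0.04,0.41,0.09,-0.39 | -0.57,-0.26,-0.03,0.41,0.09,-0.39 | -0.57,-0.28,-0.03,0.41,0.09,-0.39 |
b
t 5.8 d [ 119.8 -264.1    0. ] turn deg [0. 0. 0.] F [ 0.7  0.1 -0.4] w 19.0 g 39.0
-2.90,0.10,0.00,0.00,0.00,0.00 | -2.90,0.10,0.00,0.00,0.00,0.00 | -2.90,0.10,0.00,0.00,0.00,0.00 | -2.90,0.10,0.00,0.00,0.00,0.00 | -2.90,0.10,0.00,0.00,0.00,0.00 |
```

Request:
{"fn": "jog_arm", "kwargs": {"series": [-0.63,-0.03,-0.04,0.41,0.09,-0.39,14,-0.63,-0.05,-0.04,0.41,0.09,-0.39,14,-0.63,-0.07,-0.04,0.41,0.09,-0.39,14,-0.62,-0.08,-0.05,0.41,0.09,-0.39,14,-0.62,-0.1,-0.05,0.41,0.09,-0.39,14]}}

```text
t: 6.25
position: [511.3, 125.4, 209.9]
eef_rot: [1.933, 2.189, 0.302]
wrist_force: [-0.5, -0.1, -0.3]
gripper_width: 0.213
grasp_force: 39.1
```

Request:
{"fn": "jog_arm", "kwargs": {"series": [-0.62,-0.12,-0.05,0.41,0.09,-0.39,14,-0.61,-0.14,-0.05,0.41,0.09,-0.39,14,-0.61,-0.16,-0.05,0.41,0.09,-0.39,14,-0.6,-0.17,-0.05,0.41,0.09,-0.39,14,-0.6,-0.19,-0.04,0.41,0.09,-0.39,14]}}

```text
t: 6.75
position: [505.9, 62.7, 212.3]
eef_rot: [1.847, 2.409, 0.158]
wrist_force: [-0.5, 0.0, -0.6]
gripper_width: 0.221
grasp_force: 39.0
```

Request:
{"fn": "jog_arm", "kwargs": {"series": [-0.59,-0.21,-0.04,0.41,0.09,-0.39,14,-0.59,-0.23,-0.04,0.41,0.09,-0.39,14,-0.58,-0.24,-0.04,0.41,0.09,-0.39,14,-0.57,-0.26,-0.03,0.41,0.09,-0.39,14,-0.57,-0.28,-0.03,0.41,0.09,-0.39,14]}}

```text
t: 7.25
position: [500.5, -0.1, 214.5]
eef_rot: [-1.736, -2.615, -0.004]
wrist_force: [0.5, 0.2, 0.2]
gripper_width: 0.221
grasp_force: 39.0
```

Request:
{"fn": "jog_arm", "kwargs": {"series": [-0.9,0.03,0,0,0,0,14,-0.97,0.03,0,0,0,0,14,-0.97,0.03,0,0,0,0,14,-0.97,0.03,0,0,0,0,14,-0.97,0.03,0,0,0,0,14]}}

```text
t: 7.75
position: [540.7, -87.1, 214.2]
eef_rot: [-1.737, -2.615, -0.005]
wrist_force: [-0.0, 0.1, 0.2]
gripper_width: 0.226
grasp_force: 39.1
```

Request:
{"fn": "jog_arm", "kwargs": {"series": [-0.97,0.03,0,0,0,0,14,-0.97,0.03,0,0,0,0,14,-0.97,0.03,0,0,0,0,14,-0.97,0.03,0,0,0,0,14,-0.97,0.03,0,0,0,0,14]}}

```text
t: 8.25
position: [581.0, -175.3, 213.9]
eef_rot: [-1.737, -2.615, -0.005]
wrist_force: [0.1, 0.8, -0.7]
gripper_width: 0.219
grasp_force: 39.1
```

Request:
{"fn": "jog_arm", "kwargs": {"series": [-0.97,0.03,0,0,0,0,14,-0.97,0.03,0,0,0,0,14,-0.97,0.03,0,0,0,0,14,-0.9,0.03,0,0,0,0,14,-0.5,0.03,0,0,0,0,14]}}

```text
t: 8.75
position: [617.1, -254.5, 213.5]
eef_rot: [-1.739, -2.614, -0.003]
wrist_force: [0.4, 0.1, 0.5]
gripper_width: 0.224
grasp_force: 39.1
```

```bash
python3 - <<'E'
from h import *
from station import cams,env
d=cams.snapshot('wrist');np.savez('pics/w3',**d);cv2.imwrite('pics/w3.png',d['color'])
UP=frame([0,0,-1],22.5);plan(np.array([619.8,-264.1,215.]),UP,5)
s=env.observe();R=Ro.from_rotvec(s['eef_rot'])
print([proj(d,np.array(s['position'])+R.apply([0,0,z])).round(1) for z in(0,71,160)],proj(d,[619.8,-264.1,51.5]))
E
```

```text
t 8.8 d [ 2.4 -8.6  1.6] turn deg [ 0.1 -0.1  0.2] F [ 0.4 -0.6  0. ] w 18.8 g 39.1
-0.09,-0.01,-0.02,0.00,-0.00,0.01 | -0.09,-0.01,-0.02,0.00,-0.00,0.01 | -0.09,-0.01,-0.02,0.00,-0.00,0.01 | -0.09,-0.01,-0.02,0.00,-0.00,0.01 | -0.09,-0.01,-0.02,0.00,-0.00,0.01 |
[array([255.4, 271.5]), array([256.1, 213.6]), array([256.5, 178.2])] [255.32095746 186.2269667 ]
```

View pics/w3.png

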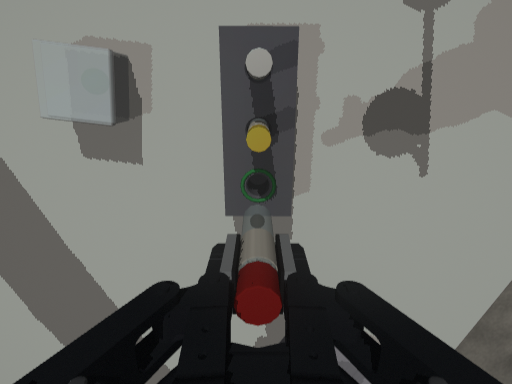

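The wrist view shows red held at (259,300), with its foot at about (257,208). The ring is at (258,185), yellow at (259,138) and white at (259,63). I'll measure the ring offset.

```bash
python3 - <<'E'
from h import *
from station import env
d=load('w3');hsv=cv2.cvtColor(d['color'],cv2.COLOR_BGR2HSV)
s=env.observe();R=Ro.from_rotvec(s['eef_rot']);p=np.array(s['position'])
def box(m,x,y,w,h):
    a=cv2.boundingRect(m[y:y+h,x:x+w]);return a[0]+x+(a[2]-1)/2,a[1]+y+(a[3]-1)/2,a[2],a[3]
ring=box(cv2.inRange(hsv,(45,80,30),(85,255,255)),230,160,60,48);red=box(cv2.inRange(hsv,(0,150,40),(8,255,255)),200,230,120,110)
yel=box(cv2.inRange(hsv,(20,120,60),(35,255,255)),230,110,60,50)
print('ring',ring,'red',red,'yel',yel)
X=onz(d,ring[:2],51.5);print('ring world',X.round(1),'tool offset from side est',(R.inv().apply(X-[619.8,-264.1,51.5])).round(1),'from TCP',R.inv().apply(X-p).round(1))
print('axis pred cap',proj(d,p+R.apply([0,0,-24])).round(1),proj(d,p+R.apply([0,0,-6])).round(1))
g=d['color'].astype(int)
for y in (208,214,222,232): print(y,g[y,235:282].sum(1).tolist())
for y in(195,205):print(y,g[y,215:305:1].sum(1).tolist())
E
```

```text
ring (258.0, 185.5, 35, 34) red (257.5, 292.5, 48, 64) yel (258.5, 138.5, 26, 28)
ring world [ 622.  -262.3   51.5] tool offset from side est [0.8 2.7 0. ] from TCP [ -8.3   1.5 161.9]
axis pred cap [255.  305.5] [255.3 278.9]
208 [205, 205, 204, 202, 204, 201, 201, 204, 202, 200, 203, 201, 209, 234, 250, 253, 256, 256, 256, 257, 258, 260, 259, 255, 252, 253, 252, 247, 243, 242, 235, 216, 202, 198, 198, 199, 198, 198, 200, 199, 199, 198, 198, 198, 199, 198, 199]
214 [205, 207, 204, 205, 201, 202, 203, 203, 203, 220, 233, 238, 244, 247, 254, 253, 255, 254, 244, 233, 216, 216, 215, 213, 218, 234, 246, 246, 244, 242, 238, 229, 222, 213, 204, 187, 197, 200, 197, 198, 197, 196, 197, 196, 196, 198, 200]
222 [289, 289, 287, 289, 289, 286, 287, 267, 249, 268, 272, 281, 284, 287, 290, 228, 196, 198, 202, 204, 201, 202, 203, 199, 198, 196, 194, 190, 185, 225, 275, 267, 263, 253, 247, 237, 215, 287, 286, 286, 288, 286, 286, 286, 286, 286, 286]
232 [435, 436, 286, 289, 289, 286, 270, 252, 271, 276, 284, 297, 304, 304, 311, 316, 325, 331, 333, 326, 318, 316, 316, 316, 314, 308, 307, 305, 304, 301
[... 296 characters left out ...]
 176, 171, 179, 139, 103, 106, 116, 123, 127, 130, 121, 125, 105, 120, 127, 110, 113, 136, 164, 136, 199, 196, 199, 199, 199, 200, 199, 199, 202, 200, 202, 202, 200, 199, 201, 202, 224, 228, 402, 376, 402, 402, 403, 435, 436, 436, 437, 436, 436]
205 [438, 435, 438, 438, 437, 436, 435, 437, 436, 434, 207, 208, 206, 207, 207, 207, 206, 205, 209, 205, 205, 204, 204, 204, 201, 204, 202, 202, 202, 202, 201, 201, 201, 202, 203, 210, 223, 226, 223, 241, 250, 265, 258, 266, 247, 228, 209, 223, 214, 201, 199, 196, 199, 197, 197, 198, 198, 199, 198, 198, 198, 195, 200, 200, 200, 200, 196, 199, 199, 199, 198, 200, 201, 202, 200, 201, 247, 383, 434, 435, 434, 437, 438, 435, 435, 436, 436, 437, 436, 435]
```

```bash
python3 - <<'E'
from h import *
from station import env
d=load('w3');s=env.observe();R=Ro.from_rotvec(s['eef_rot']);p=np.array(s['position'])
for q in [(-10,0,-24),(10,0,67.5),(6.5,0,71),(10,0,-6),(10,1,-24),(-10,0,-27)]:print(q,proj(d,p+R.apply(q)).round(1))
print([int(v) for v in d['color'][196:216,257].sum(1)],[int(v) for v in d['color'][252:270,257,2]],[int(v) for v in d['color'][316:332,257,2]])
w=load('w3')
from station import cams
b=cams.snapshot('side');np.savez('pics/s3',**b)
hs=cv2.cvtColor(b['color'],cv2.COLOR_BGR2HSV);print('side red',cv2.boundingRect(cv2.inRange(hs,(0,150,60),(8,255,255))))
cv2.imwrite('pics/s3.png',cv2.resize(b['color'][190:340,270:470],(800,600),interpolation=cv2.INTER_CUBIC))
print([proj(b,p+R.apply([0,0,z])).round(1) for z in(-24,-6,71)])
E
```

```text
(-10, 0, -24) [255.1 324.7]
(10, 0, 67.5) [256.1 202.5]
(6.5, 0, 71) [256.1 205.2]
(10, 0, -6) [255.3 260.5]
(10, 1, -24) [257.5 285.2]
(-10, 0, -27) [255.  330.2]
[209, 215, 182, 172, 187, 160, 168, 195, 226, 258, 259, 260, 259, 261, 258, 259, 261, 246, 215, 199] [109, 110, 110, 111, 111, 108, 98, 87, 85, 81, 83, 83, 83, 83, 82, 83, 83, 82] [89, 90, 89, 89, 89, 89, 89, 89, 93, 114, 136, 145, 144, 145, 144, 144]
side red (5, 1, 507, 163)
[array([387.3, 216.1]), array([384.1, 223.2]), array([371.7, 250.2])]
```

View pics/s3.png

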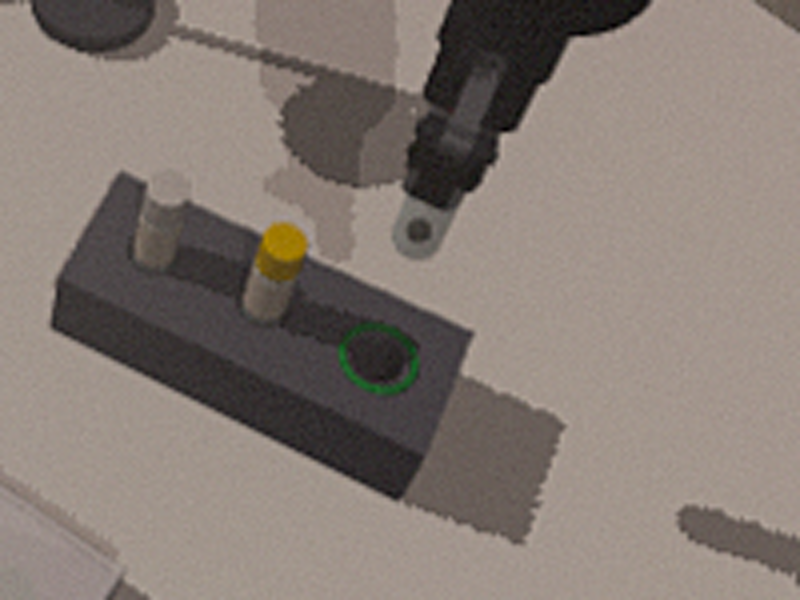

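The side view shows the foot at crop (419,235) and the ring at (378,358). I'll move over the ring and descend to just above it.

Request:
{"fn": "jog_arm", "kwargs": {"series": [-0.2,0.03,0.4,0,0,0.05,14,-0.2,0.02,0.8,0,0,0,14,-0.02,0,0.9,0,0,0,14,0,0,0.9,0,0,0,14,0,0,0.7,0,0,0,14]}}

```text
t: 9.35
position: [620.6, -259.4, 136.3]
eef_rot: [-1.74, -2.61, -0.004]
wrist_force: [0.3, -0.5, 0.1]
gripper_width: 0.223
grasp_force: 39.0
```

Request:
{"fn": "jog_arm", "kwargs": {"series": [0,0,0.3,0,0,0,14,0,0,0.1,0,0,0,14,0,0,0,0,0,0,14,0,0,0,0,0,0,14,0,0,0,0,0,0,14]}}

```text
t: 9.85
position: [621.8, -260.6, 131.7]
eef_rot: [-1.743, -2.613, -0.005]
wrist_force: [-0.6, -0.4, -0.8]
gripper_width: 0.224
grasp_force: 39.1
```

```bash
python3 - <<'E'
from h import *
from station import cams,env
UP=frame([0,0,-1],22.5);plan(np.array([621.2,-262.7,131]),UP,5)
b=cams.snapshot('side');w=cams.snapshot('wrist')
cv2.imwrite('pics/s4.png',np.hstack([cv2.resize(b['color'][230:330,320:420],(400,400),interpolation=cv2.INTER_CUBIC),cv2.resize(w['color'][150:250,206:306],(400,400),interpolation=cv2.INTER_CUBIC)]))
E
```

```text
t 9.8 d [-0.6 -2.1 -0.7] turn deg [ 0.1 -0.1  0.1] F [-0.6 -0.4 -0.8] w 19.2 g 39.1
-0.02,-0.01,0.01,0.01,-0.01,0.00 | -0.02,-0.01,0.01,0.01,-0.01,0.00 | -0.02,-0.01,0.01,0.01,-0.01,0.00 | -0.02,-0.01,0.01,0.01,-0.01,0.00 | -0.02,-0.01,0.01,0.01,-0.01,0.00 |
```

View pics/s4.png

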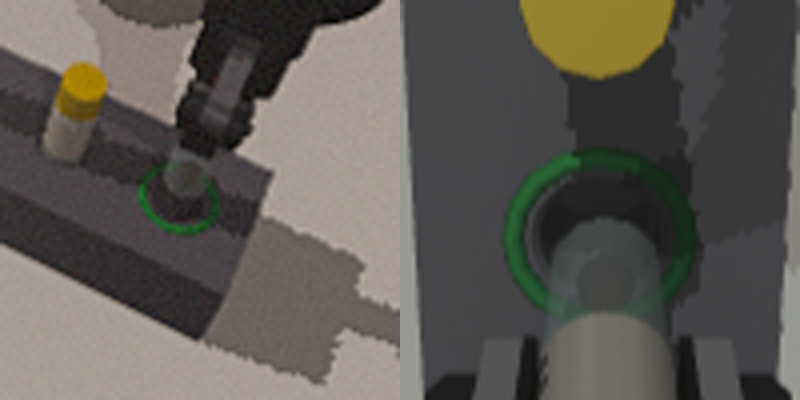

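Foot sits over the ring within about 2 mm. I'll apply a small correction and start lowering.

Request:
{"fn": "jog_arm", "kwargs": {"series": [-0.08,-0.03,0.1,0,0,0,14,0,0,0.2,0,0,0,14,0,0,0.2,0,0,0,14,0,0,0.2,0,0,0,14,0,0,0.2,0,0,0,14]}}

```text
t: 10.45
position: [621.3, -262.0, 112.3]
eef_rot: [-1.742, -2.611, -0.004]
wrist_force: [0.4, -0.4, -0.0]
gripper_width: 0.226
grasp_force: 39.1
```

In the hole with no contact force, so I continue.

Request:
{"fn": "jog_arm", "kwargs": {"series": [0,0,0.3,0,0,0,14,0,0,0.3,0,0,0,14,0,0,0.3,0,0,0,14,0,0,0.2,0,0,0,14,0,0,0.15,0,0,0,14]}}

```text
t: 10.95
position: [621.3, -261.9, 87.3]
eef_rot: [-1.742, -2.611, -0.004]
wrist_force: [0.4, -0.3, -0.6]
gripper_width: 0.222
grasp_force: 39.1
```

Request:
{"fn": "jog_arm", "kwargs": {"series": [0,0,0.1,0,0,0,14,0,0,0.05,0,0,0,14,0,0,0.05,0,0,0,14,0,0,0,0,0,0,14,0,0,0,0,0,0,14]}}

```text
t: 11.45
position: [621.5, -262.0, 84.0]
eef_rot: [-1.743, -2.612, -0.004]
wrist_force: [0.3, -0.1, -1.0]
gripper_width: 0.225
grasp_force: 39.1
```

Request:
{"fn": "jog_arm", "kwargs": {"series": [0,0,0.06,0,0,0,14,0,0,0.05,0,0,0,14,0,0,0.05,0,0,0,14,0,0,0,0,0,0,14,0,0,0,0,0,0,14]}}

```text
t: 11.95
position: [621.6, -262.1, 81.2]
eef_rot: [-1.743, -2.612, -0.005]
wrist_force: [-1.6, 0.6, 6.1]
gripper_width: 0.224
grasp_force: 39.6
```

Request:
{"fn": "jog_arm", "kwargs": {"series": [0,0,0,0,0,0,40,0,0,0,0,0,0,60,0,0,0,0,0,0,60,0,0,-0.3,0,0,0,60,0,0,-0.7,0,0,0,60]}}

```text
t: 12.45
position: [620.7, -261.7, 100.1]
eef_rot: [-1.741, -2.61, -0.003]
wrist_force: [0.2, -0.3, 0.6]
gripper_width: 0.701
grasp_force: 0.0
```

Request:
{"fn": "jog_arm", "kwargs": {"series": [0,0,-0.9,0,0,0,60,0,0,-0.9,0,0,0,60,0,0,-0.9,0,0,0,60,0,0,-0.5,0,0,0,60,0,0,0,0,0,0,60]}}

```text
t: 12.95
position: [622.4, -262.7, 167.1]
eef_rot: [1.743, 2.612, 0.006]
wrist_force: [0.2, -0.6, 0.1]
gripper_width: 0.7
grasp_force: 0.0
```

```bash
python3 - <<'E'
from h import *
from station import cams,env
UP=frame([0,0,-1],22.5);plan(np.array([600.,-210.3,165]),UP,5)
w=cams.snapshot('wrist');b=cams.snapshot('side');np.savez('pics/w5',**w)
cv2.imwrite('pics/s5.png',np.hstack([cv2.resize(b['color'][200:320,290:410],(400,400),interpolation=cv2.INTER_CUBIC),cv2.resize(w['color'][0:384,64:448],(400,400))]))
E
```

```text
t 12.9 d [-22.4  52.4  -2.1] turn deg [ 0.2 -0.   0.1] F [ 0.2 -0.6  0.1] w 59.8 g 0.0
0.57,-0.01,0.02,0.01,-0.00,0.00 | 0.57,-0.01,0.02,0.01,-0.00,0.00 | 0.57,-0.01,0.02,0.01,-0.00,0.00 | 0.57,-0.01,0.02,0.01,-0.00,0.00 | 0.57,-0.01,0.02,0.01,-0.00,0.00 |
```

View pics/s5.png

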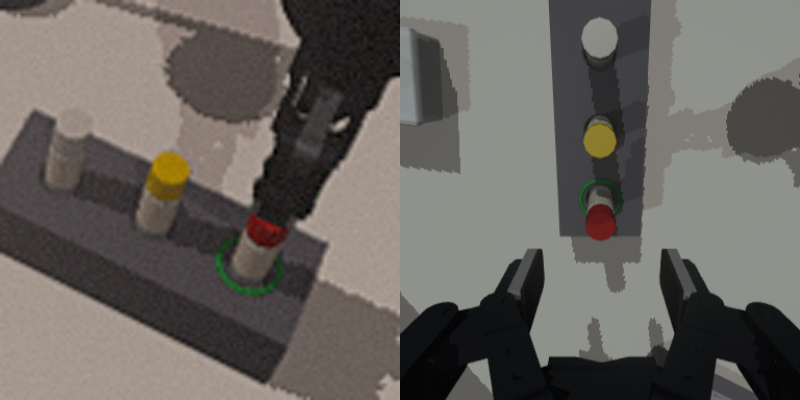

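Red is seated in the ringed hole, level with yellow. Next is yellow.

Request:
{"fn": "jog_arm", "kwargs": {"series": [0.5,-0.01,0,0.02,0,0.01,60,0.8,-0.01,0,0.02,0,0.01,60,0.8,-0.01,0.05,0,0,0,60,0.6,0,0.05,0,0,0,60,0.14,0,0,0,0,0,60]}}

```text
t: 13.55
position: [598.5, -207.7, 162.0]
eef_rot: [-1.74, -2.609, -0.001]
wrist_force: [0.0, 0.5, -0.6]
gripper_width: 0.702
grasp_force: 0.0
```

Request:
{"fn": "jog_arm", "kwargs": {"series": [0,0,0.3,0,0,0,60,0,0,0.7,0,0,0,60,0,0,0.8,0,0,0,60,0,0,0.8,0,0,0,60,0,0,0.6,0,0,0,60]}}

```text
t: 14.05
position: [598.0, -210.0, 96.3]
eef_rot: [-1.743, -2.607, 0.001]
wrist_force: [-1.0, -0.1, 0.5]
gripper_width: 0.701
grasp_force: 0.0
```

```bash
python3 - <<'E'
from h import *
from station import cams,env
UP=frame([0,0,-1],22.5);plan(np.array([600.,-210.3,81]),UP,5)
w=cams.snapshot('wrist');np.savez('pics/w6',**w)
s=env.observe();R=Ro.from_rotvec(s['eef_rot']);p=np.array(s['position'])
m=cv2.inRange(cv2.cvtColor(w['color'],cv2.COLOR_BGR2HSV),(18,120,40),(35,255,255));x,y,a,b=cv2.boundingRect(m[150:360,150:360])
print('yel x',150+x,150+x+a,'y',150+y,150+y+b)
top=p[2]-105
print('pred bottom',[proj(w,p+R.apply([-10,0,top])).round(1)],proj(w,p+R.apply([10,0,top+18])).round(1))
E
```

```text
t 14.1 d [  2.   -0.3 -15.3] turn deg [-0.2 -0.2 -0. ] F [-1.  -0.1  0.5] w 59.9 g 0.0
-0.01,0.02,0.15,-0.01,-0.01,-0.00 | -0.01,0.02,0.15,-0.01,-0.01,-0.00 | -0.01,0.02,0.15,-0.01,-0.01,-0.00 | -0.01,0.02,0.15,-0.01,-0.01,-0.00 | -0.01,0.02,0.15,-0.01,-0.01,-0.00 |
yel x 239 282 y 246 303
pred bottom [array([254.5, 297.4])] [254.7 241.1]
```

Request:
{"fn": "jog_arm", "kwargs": {"series": [-0.06,0.05,0.3,0,0,0,60,-0.05,0.04,0.3,0,0,0,60,0,0,0.15,0,0,0,60,0,0,0,0,0,0,40,0,0,0,0,0,0,14]}}

```text
t: 14.6
position: [601.6, -211.2, 84.1]
eef_rot: [-1.744, -2.61, -0.001]
wrist_force: [0.3, -0.5, 0.6]
gripper_width: 0.37
grasp_force: 0.0
```

Request:
{"fn": "jog_arm", "kwargs": {"series": [0,0,0,0,0,0,14,0,0,0,0,0,0,14,0,0,0,0,0,0,14,0,0,0,0,0,0,14,0,0,0,0,0,0,14]}}

```text
t: 15.1
position: [601.7, -211.2, 84.2]
eef_rot: [-1.744, -2.61, -0.001]
wrist_force: [0.2, 1.0, 3.8]
gripper_width: 0.224
grasp_force: 39.2
```

Request:
{"fn": "jog_arm", "kwargs": {"series": [0,0,-0.3,0,0,0,14,0,0,-0.6,0,0,0,14,0,0,-0.8,0,0,0,14,0,0,-0.9,0,0,0,14,0,0,-0.9,0,0,0,14]}}

```text
t: 15.6
position: [601.8, -211.5, 155.8]
eef_rot: [-1.744, -2.61, -0.001]
wrist_force: [0.9, -0.7, -0.6]
gripper_width: 0.223
grasp_force: 39.0
```

Request:
{"fn": "jog_arm", "kwargs": {"series": [0,0,-0.9,0,0,0,14,0,0,-0.9,0,0,0,14,0,0,-0.9,0,0,0,14,0,0,-0.5,0,0,0,14,0,0,0,0,0,0,14]}}

```text
t: 16.1
position: [602.6, -211.9, 220.2]
eef_rot: [-1.746, -2.612, -0.003]
wrist_force: [0.3, 0.0, -1.1]
gripper_width: 0.223
grasp_force: 39.0
```

```bash
python3 - <<'E'
from h import *
from station import env
UP=frame([0,0,-1],22.5)
P=np.array([485,0,215.]);plan(P,UP,15)
s=dict(env.observe());s['position']=P;s['eef_rot']=Ro.from_matrix(UP).as_rotvec()
print(slant(0,130));plan(slant(0,130),SLANT,15,s)
E
```

```text
t 16.1 d [-117.6  211.9   -5.2] turn deg [ 0.1 -0.1 -0. ] F [ 0.3  0.  -1.1] w 19.0 g 39.0
0.80,-0.09,0.02,0.00,-0.00,-0.00 | 0.80,-0.09,0.02,0.00,-0.00,-0.00 | 0.80,-0.09,0.02,0.00,-0.00,-0.00 | 0.80,-0.09,0.02,0.00,-0.00,-0.00 | 0.80,-0.09,0.02,0.00,-0.00,-0.00 |
0.80,-0.09,0.02,0.00,-0.00,-0.00 | 0.80,-0.09,0.02,0.00,-0.00,-0.00 | 0.80,-0.09,0.02,0.00,-0.00,-0.00 | 0.80,-0.09,0.02,0.00,-0.00,-0.00 | 0.80,-0.09,0.02,0.00,-0.00,-0.00 |
0.80,-0.09,0.02,0.00,-0.00,-0.00 | 0.80,-0.09,0.02,0.00,-0.00,-0.00 | 0.80,-0.09,0.02,0.00,-0.00,-0.00 | 0.80,-0.09,0.02,0.00,-0.00,-0.00 | 0.80,-0.09,0.02,0.00,-0.00,-0.00 |
[522.0836 187.4588 196.882 ]
t 16.1 d [ 37.1 187.5 -18.1] turn deg [-24.6  -5.2  23.5] F [ 0.3  0.  -1.1] w 19.0 g 39.0
0.53,0.35,0.06,-0.41,-0.09,0.39 | 0.54,0.34,0.07,-0.41,-0.09,0.39 | 0.55,0.32,0.07,-0.41,-0.09,0.39 | 0.56,0.30,0.08,-0.41,-0.09,0.39 | 0.57,0.28,0.08,-0.41,-0.09,0.39 |
0.57,0.27,0.09,-0.41,-0.09,0.39 | 0.58,0.25,0.09,-0.41,-0.09,0.39 | 0.59,0.23,0.10,-0.41,-0.09,0.39 | 0.60,0.21,0.10,-0.41,-0.09,0.39 | 0.60,0.19,0.10,-0.41,-0.09,0.39 |
0.61,0.17,0.10,-0.41,-0.09,0.39 | 0.61,0.15,0.10,-0.41,-0.09,0.39 | 0.62,0.13,0.10,-0.41,-0.09,0.39 | 0.62,0.11,0.10,-0.41,-0.09,0.39 | 0.62,0.09,0.10,-0.41,-0.09,0.39 |
```

Request:
{"fn": "jog_arm", "kwargs": {"series": [0.7,-0.09,0.02,0,0,0,14,0.9,-0.1,0.02,0,0,0,14,0.9,-0.1,0.02,0,0,0,14,0.9,-0.1,0.02,0,0,0,14,0.9,-0.1,0.02,0,0,0,14]}}

```text
t: 16.6
position: [558.3, -134.1, 214.9]
eef_rot: [-1.742, -2.608, 0.001]
wrist_force: [-1.1, 0.2, -0.4]
gripper_width: 0.222
grasp_force: 39.0
```

Request:
{"fn": "jog_arm", "kwargs": {"series": [0.9,-0.1,0.02,0,0,0,14,0.9,-0.1,0.02,0,0,0,14,0.9,-0.1,0.02,0,0,0,14,0.9,-0.1,0.02,0,0,0,14,0.9,-0.1,0.02,0,0,0,14]}}

```text
t: 17.1
position: [514.4, -54.9, 213.3]
eef_rot: [-1.742, -2.608, 0.001]
wrist_force: [-0.4, 0.4, -1.0]
gripper_width: 0.221
grasp_force: 39.0
```

Request:
{"fn": "jog_arm", "kwargs": {"series": [0.9,-0.1,0.02,0,0,0,14,0.9,-0.1,0.02,0,0,0,14,0.9,-0.1,0.02,0,0,0,14,0.5,-0.1,0.02,0,0,0,14,0,-0.06,0,0,0,0,14]}}

```text
t: 17.6
position: [481.9, 0.7, 212.4]
eef_rot: [-1.739, -2.61, 0.0]
wrist_force: [0.3, -0.4, -0.3]
gripper_width: 0.222
grasp_force: 39.0
```

Request:
{"fn": "jog_arm", "kwargs": {"series": [0.53,0.35,0.06,-0.41,-0.09,0.39,14,0.54,0.34,0.07,-0.41,-0.09,0.39,14,0.55,0.32,0.07,-0.41,-0.09,0.39,14,0.56,0.3,0.08,-0.41,-0.09,0.39,14,0.57,0.28,0.08,-0.41,-0.09,0.39,14]}}

```text
t: 18.1
position: [495.5, 61.3, 206.9]
eef_rot: [1.857, 2.4, 0.155]
wrist_force: [-0.2, -0.1, -0.2]
gripper_width: 0.225
grasp_force: 39.1
```

Request:
{"fn": "jog_arm", "kwargs": {"series": [0.57,0.27,0.09,-0.41,-0.09,0.39,14,0.58,0.25,0.09,-0.41,-0.09,0.39,14,0.59,0.23,0.1,-0.41,-0.09,0.39,14,0.6,0.21,0.1,-0.41,-0.09,0.39,14,0.6,0.19,0.1,-0.41,-0.09,0.39,14]}}

```text
t: 18.6
position: [508.0, 123.7, 200.7]
eef_rot: [1.941, 2.18, 0.298]
wrist_force: [0.1, 0.5, -1.3]
gripper_width: 0.222
grasp_force: 39.1
```

```bash
python3 - <<'E'
from h import *
plan(slant(0,130),SLANT,5)
E
```

```text
t 18.6 d [14.1 63.7 -3.9] turn deg [-8.3 -1.7  7.8] F [ 0.1  0.5 -1.3] w 19.0 g 39.1
0.62,0.20,0.09,-0.41,-0.09,0.39 | 0.62,0.18,0.09,-0.41,-0.09,0.39 | 0.63,0.16,0.09,-0.41,-0.09,0.39 | 0.63,0.14,0.09,-0.41,-0.09,0.39 | 0.64,0.12,0.09,-0.41,-0.09,0.39 |
```

Request:
{"fn": "jog_arm", "kwargs": {"series": [0.62,0.2,0.09,-0.41,-0.09,0.39,14,0.62,0.18,0.09,-0.41,-0.09,0.39,14,0.63,0.16,0.09,-0.41,-0.09,0.39,14,0.63,0.14,0.09,-0.41,-0.09,0.39,14,0.64,0.12,0.09,-0.41,-0.09,0.39,14]}}

```text
t: 19.1
position: [522.5, 187.5, 196.8]
eef_rot: [2.003, 1.953, 0.43]
wrist_force: [0.6, -1.0, -0.5]
gripper_width: 0.227
grasp_force: 39.1
```

Request:
{"fn": "jog_arm", "kwargs": {"series": [0,0,0,0,0,0,14,0,0,0,0,0,0,14,0,0,0,0,0,0,14,0,0,0,0,0,0,14,0,0,0,0,0,0,14]}}

```text
t: 19.6
position: [522.3, 187.1, 197.1]
eef_rot: [2.003, 1.955, 0.429]
wrist_force: [0.7, 0.6, -1.1]
gripper_width: 0.225
grasp_force: 39.0
```

```bash
python3 - <<'E'
from h import *
from station import cams,env
plan(slant(0,130),SLANT,5)
w=cams.snapshot('wrist');np.savez('pics/w7',**w)
s=env.observe();R=Ro.from_rotvec(s['eef_rot']);p=np.array(s['position'])
print('foot',[proj(w,p+R.apply(q)).round(1) for q in((10,0,70.5),(0,0,74),(-10,0,-21))],'mouth pred',proj(w,slant(0,40)))
m=cv2.inRange(cv2.cvtColor(w['color'],cv2.COLOR_BGR2HSV),(18,120,40),(35,255,255));x,y,a,b=cv2.boundingRect(m[150:360,150:360]);print('yel x',150+x,150+x+a,'y',150+y,150+y+b)
cv2.imwrite('pics/s7.png',np.hstack([cv2.resize(w['color'],(512,384)),cv2.resize(w['color'][170:266,220:292],(288,384),interpolation=cv2.INTER_CUBIC)]))
E
```

```text
t 19.6 d [-0.3  0.3 -0.2] turn deg [-0.1  0.1  0. ] F [ 0.7  0.6 -1.1] w 19.2 g 39.0
0.00,-0.00,0.00,-0.01,0.00,0.00 | 0.00,-0.00,0.00,-0.01,0.00,0.00 | 0.00,-0.00,0.00,-0.01,0.00,0.00 | 0.00,-0.00,0.00,-0.01,0.00,0.00 | 0.00,-0.00,0.00,-0.01,0.00,0.00 |
foot [array([256.9, 199.7]), array([256.9, 210.8]), array([256.3, 318.3])] mouth pred [256.89864768 202.48556521]
yel x 234 282 y 254 317
```

View pics/s7.png

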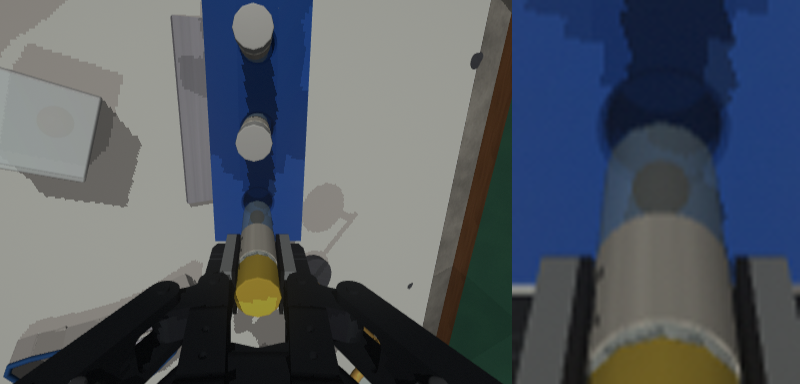

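The wrist view shows the foot at about (257,210), centred over the dark hole mouth at about (258,202). I'll insert it.

Request:
{"fn": "jog_arm", "kwargs": {"series": [0,0,0.3,0,0,0,14,0,0,0.3,0,0,0,14,0,0,0.2,0,0,0,14,0,0,0.2,0,0,0,14,0,0,0.2,0,0,0,14]}}

```text
t: 20.15
position: [532.3, 187.7, 174.7]
eef_rot: [2.001, 1.956, 0.429]
wrist_force: [0.4, -0.6, -0.7]
gripper_width: 0.225
grasp_force: 39.0
```

```bash
python3 - <<'E'
from h import *
plan(slant(0,74),SLANT,5)
E
```

```text
t 20.1 d [ 13.4  -0.8 -28.5] turn deg [-0.2  0.1  0.1] F [ 0.4 -0.6 -0.7] w 19.2 g 39.0
-0.00,0.00,0.32,-0.01,0.00,0.01 | -0.00,0.00,0.32,-0.01,0.00,0.01 | -0.00,0.00,0.32,-0.01,0.00,0.01 | -0.00,0.00,0.32,-0.01,0.00,0.01 | -0.00,0.00,0.32,-0.01,0.00,0.01 |
```

Request:
{"fn": "jog_arm", "kwargs": {"series": [0,0,0.25,0,0,0,14,0,0,0.3,0,0,0,14,0,0,0.3,0,0,0,14,0,0,0.25,0,0,0,14,0,0,0.15,0,0,0,14]}}

```text
t: 20.65
position: [542.8, 187.3, 151.9]
eef_rot: [2.002, 1.956, 0.429]
wrist_force: [0.2, -0.0, -0.6]
gripper_width: 0.223
grasp_force: 39.0
```

Request:
{"fn": "jog_arm", "kwargs": {"series": [0,0,0.1,0,0,0,14,0,0,0.05,0,0,0,14,0,0,0.05,0,0,0,14,0,0,0,0,0,0,14,0,0,0,0,0,0,14]}}

```text
t: 21.15
position: [544.4, 187.4, 149.0]
eef_rot: [2.002, 1.956, 0.43]
wrist_force: [-0.2, 0.7, -0.1]
gripper_width: 0.22
grasp_force: 39.0
```

```bash
python3 - <<'E'
from h import *
plan(slant(0,74),SLANT,5)
E
```

```text
t 21.1 d [ 1.4 -0.6 -2.8] turn deg [-0.1  0.   0.1] F [-0.2  0.7 -0.1] w 18.8 g 39.0
-0.01,0.00,0.03,-0.01,0.00,0.00 | -0.01,0.00,0.03,-0.01,0.00,0.00 | -0.01,0.00,0.03,-0.01,0.00,0.00 | -0.01,0.00,0.03,-0.01,0.00,0.00 | -0.01,0.00,0.03,-0.01,0.00,0.00 |
```

Request:
{"fn": "jog_arm", "kwargs": {"series": [0,0,0.06,0,0,0,14,0,0,0.06,0,0,0,14,0,0,0.04,0,0,0,14,0,0,0,0,0,0,14,0,0,0,0,0,0,14]}}

```text
t: 21.65
position: [545.7, 187.4, 146.2]
eef_rot: [2.002, 1.956, 0.43]
wrist_force: [-3.1, 0.0, 5.5]
gripper_width: 0.222
grasp_force: 39.8
```

Seated, with about 6 N along the axis. Releasing and withdrawing.

Request:
{"fn": "jog_arm", "kwargs": {"series": [0,0,0,0,0,0,40,0,0,0,0,0,0,60,0,0,0,0,0,0,60,0,0,-0.3,0,0,0,60,0,0,-0.7,0,0,0,60]}}

```text
t: 22.15
position: [536.9, 187.1, 163.6]
eef_rot: [2.002, 1.956, 0.427]
wrist_force: [0.6, -0.1, 0.2]
gripper_width: 0.704
grasp_force: 0.0
```

Request:
{"fn": "jog_arm", "kwargs": {"series": [0,0,-0.9,0,0,0,60,0,0,-0.9,0,0,0,60,0,0,-0.9,0,0,0,60,0,0,-0.9,0,0,0,60,0,0,-0.5,0,0,0,60]}}

```text
t: 22.65
position: [502.6, 188.6, 239.9]
eef_rot: [2.002, 1.956, 0.432]
wrist_force: [-0.1, -0.2, -0.9]
gripper_width: 0.704
grasp_force: 0.0
```

Request:
{"fn": "jog_arm", "kwargs": {"series": [0,0,-0.5,0,0,0,60,0,0,-0.3,0,0,0,60,0,0,0,0,0,0,60,0,0,0,0,0,0,60,0,0,0,0,0,0,60]}}

```text
t: 23.15
position: [496.0, 188.4, 252.4]
eef_rot: [2.002, 1.956, 0.428]
wrist_force: [0.5, 0.2, -0.5]
gripper_width: 0.703
grasp_force: 0.0
```

```bash
python3 - <<'E'
from h import *
from station import cams,env
print(env.observe()['position'])
w=cams.snapshot('wrist');b=cams.snapshot('side')
cv2.imwrite('pics/s8.png',np.hstack([cv2.resize(w['color'][:,64:448],(400,400)),cv2.resize(b['color'][60:340,120:400],(400,400))]))
E
```

```text
[496.04819112 188.43866717 252.40792789]
```

View pics/s8.png

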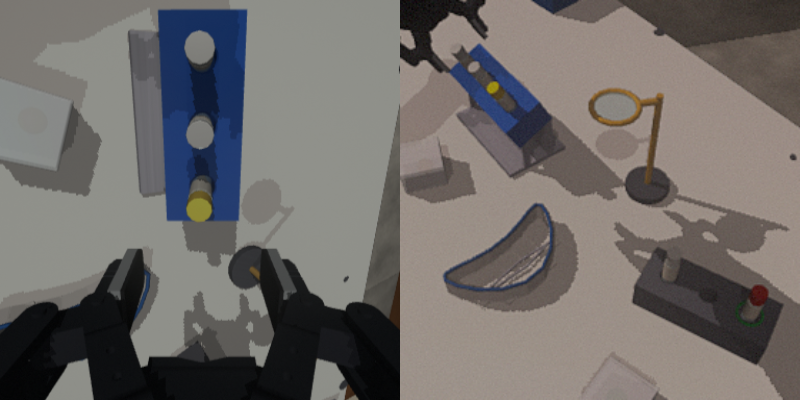

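The picture shows yellow seated in the slanted hole (200,205 left half) and red in the ringed hole (755,300 right half). Everything else is undisturbed and the gripper is clear.

```bash
python3 -c "
from station import env
print(env.hand_in())"
```

```text
the job is handed in; nothing more can be done
None
```

The red-capped vial is seated in the green-ringed upright hole and the yellow-capped vial is seated in the slanted hole it left; nothing else looked moved in the last pictures, and the job was handed in at about 23 s (no verdict was returned).

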